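Seat a resin mount in the self-centring sample clip

ROBOT

A 6-joint arm with a two-finger parallel gripper is mounted at the origin on a cart in front of the work surface, level with it; the furniture and walls round the work are solid. World frame = base frame: x ahead of the robot, y to its left, z up, the work surface at z = 0. Lengths are in mm, angles in degrees, forces in N, time in s.
With the tool pointing down it reaches from about 300 to 850 mm from the base axis. Payload 4.2 kg.
Tool frame: the origin (TCP) lies at the very end of the fingers, on their centre line; the grasp point (between the pads) lies 19 mm behind it (env.grasp_offset is the distance from the TCP to the grasp point, in mm); z points along the fingers, y is the line along which they close (so a half turn about z gives the same grasp; the last joint's range is limited). The gripper opens to 91 mm and grips with 3 to 60 N. Pads are 32 mm wide; open, the fingers measure 118 mm over their backs; the gripper's body (76 mm by 178 mm) begins 60 mm behind the grasp point.
Start: joints at [-73.224, 18.312, 89.639, -0, 72.044, -1.146], TCP at [176.945, -547.114, 213.976] pointing down, gripper open.
Joint ranges: [-177.97, 177.97], [-48.28, 115.42], [12.27, 149.76], [-77.06, 257.06], [2.81, 150.46], [-146.56, 146.56]. Speed limits (degrees/s): [147.25, 147.25, 180, 180, 180, 180].

INTERFACE

Orientations are given as [roll, pitch, yaw] about the fixed x, y, z axes, in that order (R = Rz(yaw) Ry(pitch) Rx(roll)).
In Python, from workcell import env gives the robot as it stands. The module is installed in compiled form; this text tells all that it offers.
- The arm moves only by the tool send_rows, never from a script. Its argument "motion" is a list of rows, each an object of numbers: "tx", "ty", "tz": the shift along the tool's x, y, z in units of 500 mm (1.0 is 500 mm); "rx", "ry", "rz": the turn, a rotation vector about the tool's x, y, z in units of 30 degrees (1.0 is 30 degrees); "gripper": the closure, from -1 (fully open) to 1 (shut). In form: [{"tx": .., "ty": .., "tz": .., "rx": .., "ry": .., "rz": .., "gripper": ..}, ...]. A call has 1 to 12 rows; each row shifts and turns the commanded pose from where the row before left it, along the tool's axes as they then stand; what a row does not reach is not made up. A row lasts 1/8 s, in which the tool goes at most 62.5 mm and 10.7 degrees, less where a joint would pass 70% of its speed; a pose out of reach is approached as far as the arm can. A call with a number of a shift or a turn outside -1 to 1 is refused whole. A call with a gripper value outside its range is refused whole. The fingers move at their own pace and stop on an object; "grip_force" is the grip in N (left out, the last holds). Time passes only in rows, so rows that do not move let the fingers close. It gives the time, the measured TCP pose, the force, the opening and the grip force at its end, in the units of the state.
- env.state(): the state, without advancing time (a new reading comes with each control period).
- env.grab_frame(name): name is "scene" or "top" or "wrist"; returns a dict with "frame" (420x560x3 uint8, red, green, blue), "vertical_fov" (degrees; the focal length in pixels is half the picture's height over the tangent of half this angle, whatever the lens; pixels are square), "cx", "cy" (the principal point, pixels), "rvec" (rotation vector, rad) and "tvec" (3), from world to camera coordinates, as OpenCV has them; the wrist camera has in their place "T_tool_cam" (4x4, takes a point from camera to tool coordinates, whose origin is the TCP and whose axes are the flange's). Camera axes: x right, y down, z forward; pixel columns grow to the right and rows downward; lengths in mm; the calibration is good to about 2 mm. A picture is of the moment at which its call begins: read the wrist's pose just before it. There is no depth.
- env.job_done(): hands the job in; it is judged then, once.
The state is a dict: "time_s": time; "qpos": joint angles; "qvel": joint speeds; "effort": joint torques, N m; "ee_pos": TCP position; "ee_rot": TCP orientation; "force": force on the tool from outside, world axes, zero at the start; "torque": the same for the moment, N m; "gripper_width": finger opening in mm; "gripper_force": force on a finger pad.
Only numpy, scipy, OpenCV 4.12 (cv2) and the standard library are available. Lean on these libraries where they do the work, as an engineer would, in place of code of your own. Each camera call takes 0.05 s, during which the arm holds its last target. There are 200 camera calls.

TASK

Pick up the tan resin mount and lay it flat on the white patch of the blue sample holder, then let go of it. With the fingers (not gripping it), push it along the holder between the orange converging jaws, past their sprung noses, until it snaps in fully home against the V block, and press it there firmly, with about 13 N, for half a second to bed it in, never with more than 18 N; then take the hand away. Leave the black and the pale mount where they lie.

Things in the scene. Friction and masses are not known exactly. Their poses are not given: they have to be found in the camera images.
- mount_tan: the tan mount, a polished resin disc 25 mm across and 10 mm thick lying flat; origin at the centre of its underside, z up. Mass about 30 g.
- mount_black: the black mount, a polished resin disc 25 mm across and 10 mm thick lying flat; origin at the centre of its underside, z up. Not to be disturbed.
- mount_pale: the pale cream mount, a polished resin disc 25 mm across and 10 mm thick lying flat; origin at the centre of its underside, z up. Not to be disturbed.
- bed: the blue sample holder, a slippery plate 175 x 104 x 12 mm fixed to the worktop; origin on its underside, 80 mm from its near end and midway across; x along it in the push direction (away from the robot), y left, z up; its top is 12 mm above the worktop. Its near half is bare but for a white patch; on its far half stands the clip head: two orange sprung jaws (10.5 mm high) in front of a V block (11 to 13 mm high).
- patch (a point): centre of the flush white patch, 48 x 48 mm, on the holder's top, 30 mm nearer the robot than the holder's origin. Lay the mount wholly on it (its centre within 14 mm of this point along the holder's x and y).
- nominal_home (a point): where the centre of the seated mount's underside would be if the clip head stood in the middle of its slots (holder's x = 44 mm, y = 0, top of plate). The head is clamped elsewhere each time, unmeasured: true home is up to 14 mm nearer or farther along x and up to 3 mm to either side. V flanks at 45 degrees, slippery; once seated the mount meets a rigid stop.
- jaw_left (a joint): opening in m of the left (+y) sprung jaw: 0 at rest, about 0.0034 with the mount home, at most 0.007; 1400 N/m. Its round nose (8 mm) is 3.5 mm before true home, 17 mm from the other nose at rest. Forcing the mount between takes about 5 to 9 N. Until 3.5 mm short of home they push it back out; beyond that they snap it onto the V and hold it.
- jaw_right (a joint): the same for the right (-y) jaw. From the noses slippery wings flare out towards the patch at 52 degrees from the push direction, to a mouth about 60 mm wide, 22 mm before true home. Fingers pushing on the seated mount's rear edge (12.5 mm behind its centre) have about 40 mm of width between the wings there.

How it is judged:
By the outcome, as a careful person would: the job done as asked, in the order asked, and still so for the second after the job is handed in, with the robot touching nothing.
It also fails if it takes over 54 s, if anything falls off the work surface, if the arm or the gripper's body presses on something with over 40 N, if the wrist force passes 120 N, or if a joint passes its speed limit or range.

## Working session

There is one attempt and no reset: what is moved stays moved. The work goes in short steps, Python scripts to look and compute and a tool call to move; the robot and the scene stay as the last step left them, time stands still between calls to the robot, and variables do not carry over. Pictures are saved under pics/ and viewed, at most 10 in all, crops included, and the job is handed in when it is done.

Besides the shell and the picture viewer there is one more tool, called after "Emit:" as name(argument=value, ...), one argument or row to a line, values as JSON. send_rows: Moves the arm, as the interface text tells. Shifts and turns lie within -1 to 1; 1 stands for 500 mm of shift or 30 degrees of turn. Its arguments: {"type":"object","properties":{"motion":{"type":"array"},"grip_force":{"type":"number"}},"required":["motion"]}

```bash
mkdir -p pics; cat > h.py <<'E'
import numpy as np, cv2
from workcell import env
from scipy.spatial.transform import Rotation as R
def save(name,fn):
    s=env.state(); d=env.grab_frame(name); cv2.imwrite('pics/'+fn,d['frame'][:,:,::-1]); 
    np.save('pics/'+fn+'.npy',{'d':d,'s':s},allow_pickle=True); return d,s
def pose(s):
    T=np.eye(4); T[:3,:3]=R.from_euler('xyz',s['ee_rot'],degrees=True).as_matrix(); T[:3,3]=s['ee_pos']; return T
def px2w(fn,uv,z):
    o=np.load('pics/'+fn+'.npy',allow_pickle=True).item(); d,s=o['d'],o['s']
    f=210/np.tan(np.radians(d['vertical_fov']/2))
    if 'T_tool_cam' in d: C=pose(s)@np.array(d['T_tool_cam'])
    else:
        C=np.eye(4); r=cv2.Rodrigues(np.array(d['rvec'],float).reshape(3))[0]; C[:3,:3]=r.T; C[:3,3]=-r.T@np.array(d['tvec']).reshape(3)
    out=[]
    for u,v in uv:
        w=C[:3,:3]@np.array([(u-d['cx'])/f,(v-d['cy'])/f,1]); o_=C[:3,3]; out.append(o_+w*(z-o_[2])/w[2])
    return np.array(out)
E
python3 - <<'E'
from h import *
for n in ['top','scene']: d,s=save(n,n+'1.png'); print({k:v for k,v in d.items() if k!='frame'})
print(s)
E
```

```text
{'vertical_fov': 42.994600717592874, 'cx': 281.51524146995496, 'cy': 203.3957113044944, 'rvec': array([ 2.10484889, -2.12001291,  0.15457355]), 'tvec': array([-118.62911905,  539.20948562,  880.98168895])}
{'vertical_fov': 53.82636901037853, 'cx': 277.3344558122582, 'cy': 214.79521409576574, 'rvec': array([ 0.61603548, -2.40308602,  1.45516352]), 'tvec': array([387.39771583, 196.79265069, 522.79995414])}
{'time_s': 0.05, 'qpos': array([-7.32252834e+01,  1.83491878e+01,  8.97043557e+01, -2.46095544e-03,
        7.20446326e+01, -1.14524600e+00]), 'qvel': array([ 0.01195084, -0.09381118, -0.07203802, -0.12784765, -0.01153653,
        0.13648216]), 'effort': array([-1.20061104e-03, -4.13727701e+01, -2.32785451e+01,  7.29819853e-02,
        4.19102458e-02, -4.24190671e-05]), 'ee_pos': array([ 176.7713053 , -546.63120146,  213.15877448]), 'ee_rot': array([-1.79901797e+02,  3.77086874e-04,  1.79207236e+01]), 'force': array([-0.86409703, -0.07803979, -0.32628273]), 'torque': array([ 0.01405793,  0.00699002, -0.00500854]), 'gripper_force': 0.0, 'gripper_width': 91.12476511269739}
```

View pics/top1.png

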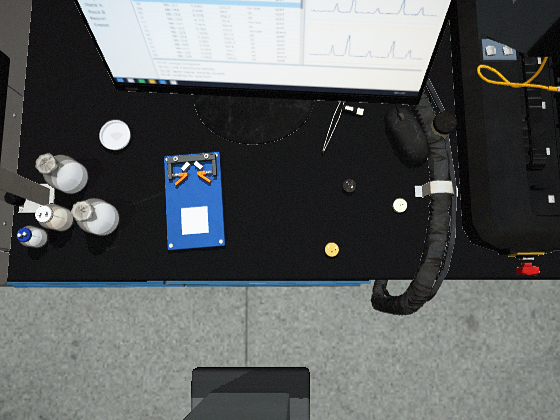

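View pics/scene1.png

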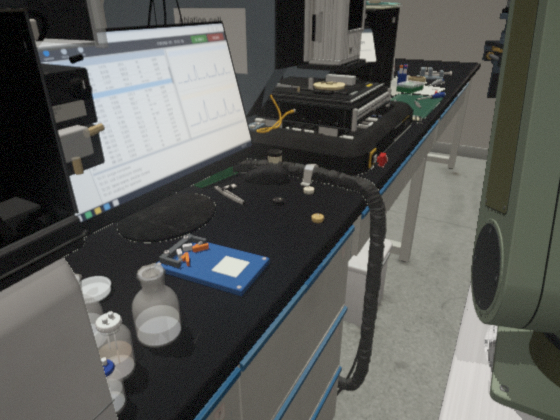

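Top view: tan mount is at (332,250), black at (349,186) and pale at (400,205). Holder corners are (165,154), (220,152), (225,245) and (169,249), with the patch centre at (195,220). The jaws are at about (181,180) and (203,175).

```bash
python3 - <<'E'
from h import *
np.set_printoptions(precision=1,suppress=True)
print(px2w('top1.png',[(332,250),(349,186),(400,205)],10))
print(px2w('top1.png',[(165,154),(220,152),(225,245),(169,249),(195,220)],12))
d,s=save('wrist','w0.png'); print(d['T_tool_cam'],d['vertical_fov'])
E
```

```text
[[ 460.  -210.6   10. ]
 [ 575.7 -243.7   10. ]
 [ 539.8 -334.    10. ]]
[[639.6  93.9  12. ]
 [642.1  -8.2  12. ]
 [470.1 -20.1  12. ]
 [463.7  80.5  12. ]
 [515.7  35.   12. ]]
[[  -0.    -1.    -0.3   80.6]
 [   1.    -0.     0.    -0.5]
 [  -0.    -0.3    1.  -172.3]
 [   0.     0.     0.     1. ]] 67.82403969876992
```

```bash
python3 - <<'E'
from h import *
np.set_printoptions(precision=1,suppress=True)
for z in (0,40,80,120,160,200,250): print(z,px2w('top1.png',[(418,104),(195,92)],z)[:,:2].ravel(),px2w('scene1.png',[(256,149)],z)[0,:2])
E
```

```text
0 [ 733.5 -377.7  764.8   43.5] [ 824.6 -550.4]
40 [ 718.4 -368.3  748.4   35.3] [ 760.7 -448.8]
80 [ 703.4 -359.   732.1   27.2] [ 696.8 -347.2]
120 [ 688.4 -349.6  715.7   19. ] [ 632.9 -245.6]
160 [ 673.3 -340.2  699.4   10.8] [ 569. -144.]
200 [ 658.3 -330.8  683.     2.6] [505.1 -42.4]
250 [ 639.5 -319.   662.6   -7.6] [425.2  84.6]
```

Emit:
send_rows(
  motion=[
    {"tx": 0.08,"ty": -0.1,"rz": -0.3},
    {"tx": 0.08,"ty": -0.1,"rz": -0.16},
    {"tx": 0.08,"ty": -0.1},
    {"tx": 0.08,"ty": -0.1},
    {"tx": 0.08,"ty": -0.1},
    {"tx": 0.08,"ty": -0.1},
  ],
)

```text
invalid input at $.motion[0]: expected keys tx, ty, tz, rx, ry, rz, gripper
```

The monitor's lower edge comes out at about z 75, x 705–735, so the camera side is clear. Next I go above the tan mount with the tool yaw at about 4°.

Emit:
send_rows(
  motion=[
    {"tx": 0,"ty": 0,"tz": 0,"rx": 0,"ry": 0,"rz": 0.235,"gripper": -1},
    {"tx": 0,"ty": 0,"tz": 0,"rx": 0,"ry": 0,"rz": 0.235,"gripper": -1},
    {"tx": 0.077,"ty": -0.079,"tz": 0,"rx": 0,"ry": 0,"rz": 0,"gripper": -1},
    {"tx": 0.077,"ty": -0.079,"tz": 0,"rx": 0,"ry": 0,"rz": 0,"gripper": -1},
    {"tx": 0.077,"ty": -0.079,"tz": 0,"rx": 0,"ry": 0,"rz": 0,"gripper": -1},
    {"tx": 0.077,"ty": -0.079,"tz": 0,"rx": 0,"ry": 0,"rz": 0,"gripper": -1},
    {"tx": 0.077,"ty": -0.079,"tz": 0.03,"rx": 0,"ry": 0,"rz": 0,"gripper": -1},
    {"tx": 0.077,"ty": -0.079,"tz": 0.03,"rx": 0,"ry": 0,"rz": 0,"gripper": -1},
    {"tx": 0.077,"ty": -0.079,"tz": 0.06,"rx": 0,"ry": 0,"rz": 0,"gripper": -1},
    {"tx": 0.077,"ty": -0.079,"tz": 0.06,"rx": 0,"ry": 0,"rz": 0,"gripper": -1},
    {"tx": 0,"ty": 0,"tz": 0.05,"rx": 0,"ry": 0,"rz": 0,"gripper": -1},
    {"tx": 0,"ty": 0,"tz": 0,"rx": 0,"ry": 0,"rz": 0,"gripper": -1},
  ],
)

```text
time_s: 1.65
ee_pos: [461.6, -210.4, 97.4]
ee_rot: [-179.9, 0.3, 3.9]
force: [-0.1, 0.4, 0.1]
gripper_width: 91.4
gripper_force: 0.0
```

```bash
python3 - <<'E'
from h import *
d,s=save('wrist','w1.png'); print(s['ee_pos'],s['ee_rot'],s['qpos'],s['force'])
E
```

```text
[ 461.62053801 -210.38111336   97.41084285] [-179.86468876    0.26148264    3.90815002] [-2.57918714e+01  1.85814788e+01  1.07897702e+02 -1.48896306e-02
  5.38149930e+01  6.03091090e+01] [-0.13423883  0.40503364  0.1443749 ]
```

View pics/w1.png

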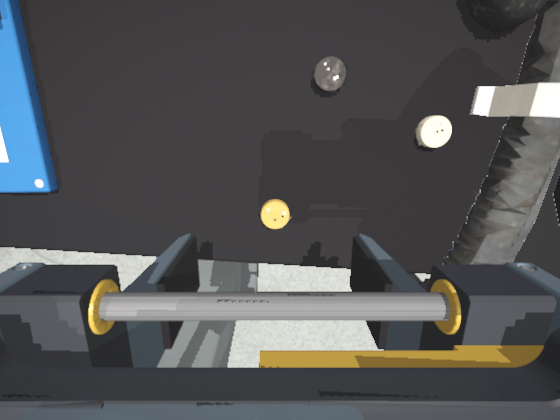

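The wrist view shows the tan mount at (275,214), clear of the open fingers. The pale mount is at (433,131), black at (330,73), and the holder's near right corner at (57,190).

```bash
python3 - <<'E'
from h import *
print(px2w('w1.png',[(275,213),(330,73),(433,131)],10), px2w('w1.png',[(57,190)],12))
E
```

```text
[[ 464.74040617 -210.1714138    10.        ]
 [ 579.00467782 -244.47935384   10.        ]
 [ 541.94749556 -332.0384086    10.        ]] [[473.05617945 -25.41466399  12.        ]]
```

Emit:
send_rows(
  motion=[
    {"tx": 0.004,"ty": 0,"tz": 0.06,"rx": 0,"ry": 0,"rz": 0,"gripper": -1},
    {"tx": 0,"ty": 0,"tz": 0.06,"rx": 0,"ry": 0,"rz": 0,"gripper": -1},
    {"tx": 0,"ty": 0,"tz": 0.04,"rx": 0,"ry": 0,"rz": 0,"gripper": -1},
    {"tx": 0,"ty": 0,"tz": 0.018,"rx": 0,"ry": 0,"rz": 0,"gripper": -1},
    {"tx": 0,"ty": 0,"tz": 0.009,"rx": 0,"ry": 0,"rz": 0,"gripper": -1},
    {"tx": 0,"ty": 0,"tz": 0,"rx": 0,"ry": 0,"rz": 0,"gripper": -1},
    {"tx": 0,"ty": 0,"tz": 0,"rx": 0,"ry": 0,"rz": 0,"gripper": -1},
  ],
)

```text
time_s: 2.58
ee_pos: [465.4, -211.9, 6.5]
ee_rot: [179.9, -0.1, 3.8]
force: [-0.1, -0.1, -0.2]
gripper_width: 91.4
gripper_force: 0.0
```

Emit:
send_rows(
  motion=[
    {"tx": 0,"ty": 0,"tz": 0.006,"rx": 0,"ry": 0,"rz": 0,"gripper": -1},
    {"tx": 0,"ty": 0,"tz": 0,"rx": 0,"ry": 0,"rz": 0,"gripper": 0.2},
    {"tx": 0,"ty": 0,"tz": 0,"rx": 0,"ry": 0,"rz": 0,"gripper": 0.7},
    {"tx": 0,"ty": 0,"tz": 0,"rx": 0,"ry": 0,"rz": 0,"gripper": 0.7},
    {"tx": 0,"ty": 0,"tz": 0,"rx": 0,"ry": 0,"rz": 0,"gripper": 0.7},
    {"tx": 0,"ty": 0,"tz": 0,"rx": 0,"ry": 0,"rz": 0,"gripper": 0.7},
    {"tx": 0,"ty": 0,"tz": 0,"rx": 0,"ry": 0,"rz": 0,"gripper": 0.7},
    {"tx": 0,"ty": 0,"tz": 0,"rx": 0,"ry": 0,"rz": 0,"gripper": 0.7},
  ],
  grip_force=10,
)

```text
time_s: 3.58
ee_pos: [464.9, -211.6, 2.7]
ee_rot: [180.0, -0.0, 3.8]
force: [-0.0, 0.5, -0.7]
gripper_width: 24.2
gripper_force: 10.4
```

Gripped (24.2 mm opening, 10.4 N). Next I lift and go above the patch.

Emit:
send_rows(
  motion=[
    {"tx": 0,"ty": 0,"tz": -0.03,"rx": 0,"ry": 0,"rz": 0,"gripper": 0.7},
    {"tx": 0,"ty": 0,"tz": -0.08,"rx": 0,"ry": 0,"rz": 0,"gripper": 0.7},
    {"tx": 0,"ty": 0,"tz": -0.09,"rx": 0,"ry": 0,"rz": 0,"gripper": 0.7},
    {"tx": 0.023,"ty": -0.08,"tz": 0,"rx": 0,"ry": 0,"rz": 0,"gripper": 0.7},
    {"tx": 0.023,"ty": -0.08,"tz": 0,"rx": 0,"ry": 0,"rz": 0,"gripper": 0.7},
    {"tx": 0.023,"ty": -0.08,"tz": 0,"rx": 0,"ry": 0,"rz": 0,"gripper": 0.7},
    {"tx": 0.023,"ty": -0.08,"tz": 0,"rx": 0,"ry": 0,"rz": 0,"gripper": 0.7},
    {"tx": 0.023,"ty": -0.08,"tz": 0,"rx": 0,"ry": 0,"rz": 0,"gripper": 0.7},
    {"tx": 0.021,"ty": -0.08,"tz": 0,"rx": 0,"ry": 0,"rz": 0,"gripper": 0.7},
    {"tx": 0,"ty": 0,"tz": 0,"rx": 0,"ry": 0,"rz": 0,"gripper": 0.7},
    {"tx": 0,"ty": 0,"tz": 0,"rx": 0,"ry": 0,"rz": 0,"gripper": 0.7},
  ],
)

```text
time_s: 4.95
ee_pos: [516.5, 32.1, 103.2]
ee_rot: [180.0, -0.0, 3.8]
force: [0.1, -0.2, -1.2]
gripper_width: 24.5
gripper_force: 10.0
```

```bash
python3 - <<'E'
from h import *
d,s=save('wrist','w2.png'); print(s['ee_pos'],s['ee_rot'],s['force'],s['gripper_width'])
E
```

```text
[516.542351    32.07039862 103.2261617 ] [ 1.79966396e+02 -1.49765340e-02  3.84830328e+00] [ 0.05392838 -0.16321171 -1.17943881] 24.509046211802666
```

View pics/w2.png

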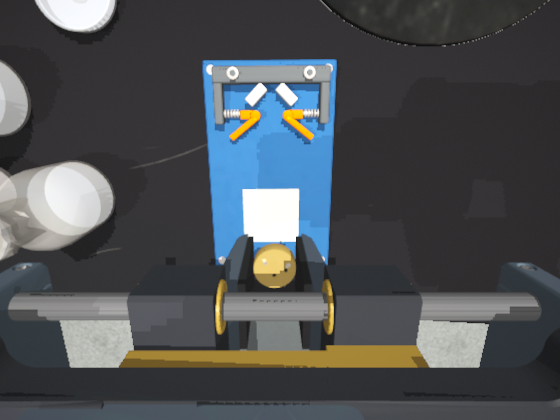

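The holder is seen from close by, with the patch at about (243–299, 189–242). The jaw noses are near (258,115) and (286,114), and the V flanks at (256,94) and (287,94). I'll enlarge this area.

```bash
python3 - <<'E'
import cv2
im=cv2.imread('pics/w2.png')[50:275,195:345]
cv2.imwrite('pics/c2.png',cv2.resize(im[:200],None,fx=4,fy=3,interpolation=cv2.INTER_CUBIC))
E
```

```text
(no output)
```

View pics/c2.png

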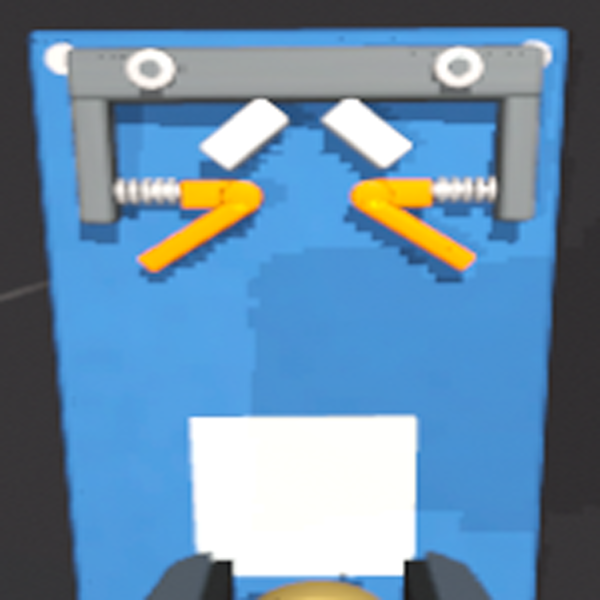

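The crop shows the nose inner edges at (263,195) and (351,195), wing tips at (150,262) and (465,260), and the patch's far corners at (190,418) and (417,416).

```bash
python3 - <<'E'
from h import *
np.set_printoptions(precision=1,suppress=True)
f=lambda L,z: px2w('w2.png',[(195+(x+.5)/4-.5,50+(y+.5)/3-.5) for x,y in L],z)[:,:2]
P=f([(190,418),(417,416),(415,573),(198,575)],12); print('patch',P,P.mean(0))
C=f([(32,30),(567,28)],12); print('far corners',C)
h=np.arctan2(*(P[1]-P[0])[[0,1]]*np.array([1,-1]));print('yaw from patch edge',np.degrees(np.arctan2((P[1]-P[0])[0],-(P[1]-P[0])[1])),'far',np.degrees(np.arctan2((C[1]-C[0])[0],-(C[1]-C[0])[1])))
N=f([(263,195),(351,195)],20.5); print('nose',N)
W=f([(150,262),(465,260)],22.5); print('wingtip',W)
V=f([(230,167),(288,118),(382,167),(323,118)],24); print('V',V)
for yaw in (2.5,4):
  a=np.radians(yaw); X=np.array([np.cos(a),np.sin(a)]);Y=np.array([-X[1],X[0]])
  far=C.mean(0); near=far-175*X; o=far-95*X
  print(yaw,'origin',o,'patch',o-30*X,'nose in bed',[( (n-o)@X,(n-o)@Y) for n in list(N)+list(W)+list(V)+[P.mean(0),P[0],P[1]]])
E
```

```text
patch [[538.6  61.6]
 [542.4  13. ]
 [494.4   9.1]
 [490.5  58. ]] [516.5  35.4]
far corners [[637.9  95.7]
 [645.2  -6.8]]
yaw from patch edge 4.476605730867988 far 4.071013179519463
nose [[600.4  48.9]
 [601.6  31.8]]
wingtip [[582.2  70.1]
 [586.8   8.2]]
V [[606.7  55.4]
 [619.1  45. ]
 [608.7  26.5]
 [619.5  38.5]]
2.5 origin [546.6  40.3] patch [516.6  39. ] nose in bed [(np.float64(54.151697056628386), np.float64(6.235375395216739)), (np.float64(54.54133656054711), np.float64(-10.897360517393295)), (np.float64(36.82227984874456), np.float64(28.236010220409266)), (np.float64(38.7399209792462), np.float64(-33.78214665660021)), (np.float64(60.73739055607965), np.float64(12.443770381569582)), (np.float64(72.60509177863555), np.float64(1.580813122636433)), (np.float64(61.396571621723), np.float64(-16.508949165975718)), (np.float64(72.75505872506982), np.float64(-4.99366402428271)), (np.float64(-30.327088417086472), np.float64(-3.5332545698315925)), (np.float64(-7.072899725217623), np.float64(21.663843806596635)), (np.float64(-5.38928718730777), np.float64(-27.119593368574726))]
4 origin [546.7  37.8] patch [516.8  35.7] nose in bed [(np.float64(54.328917849238664), np.float64(7.302522602413759)), (np.float64(54.269941091074024), np.float64(-9.834541922651434)), (np.float64(37.58134848037958), np.float64(29.74924961798615)), (np.float64(37.874886396440914), np.float64(-32.2978531783458)), (np.float64(61.07487143064165), np.float64(13.336396768556272)), (np.float64(72.6541468177533), np.float64(2.1665017723312188)), (np.float64(60.97593276842877), np.float64(-15.623656753791263)), (np.float64(72.63196262583433), np.float64(-4.409648142475604)), (np.float64(-30.376631776232898), np.float64(-0.2513630966651872)), (np.float64(-6.470828572334279), np.float64(24.32837716813243)), (np.float64(-6.064794479606846), np.float64(-24.482414979887878))]
```

Fit: holder yaw is about 4.0°, patch centre (516.7, 35.6), clip centreline bed y ≈ −1.2, and true home at bed x ≈ 57.8, i.e. world (604.4, 40.6). Now I lay the mount down.

Emit:
send_rows(
  motion=[
    {"tx": 0.001,"ty": -0.005,"tz": 0.05,"rx": 0,"ry": 0,"rz": 0,"gripper": 0.7},
    {"tx": 0,"ty": 0,"tz": 0.06,"rx": 0,"ry": 0,"rz": 0,"gripper": 0.7},
    {"tx": 0,"ty": 0,"tz": 0.04,"rx": 0,"ry": 0,"rz": 0,"gripper": 0.7},
    {"tx": 0,"ty": 0,"tz": 0.015,"rx": 0,"ry": 0,"rz": 0,"gripper": 0.7},
    {"tx": 0,"ty": 0,"tz": 0.008,"rx": 0,"ry": 0,"rz": 0,"gripper": 0.7},
    {"tx": 0,"ty": 0,"tz": 0,"rx": 0,"ry": 0,"rz": 0,"gripper": 0.7},
    {"tx": 0,"ty": 0,"tz": 0,"rx": 0,"ry": 0,"rz": 0,"gripper": 0.7},
    {"tx": 0,"ty": 0,"tz": 0,"rx": 0,"ry": 0,"rz": 0,"gripper": 0.7},
    {"tx": 0,"ty": 0,"tz": 0,"rx": 0,"ry": 0,"rz": 0,"gripper": 0.7},
  ],
)

```text
time_s: 6.12
ee_pos: [517.2, 35.0, 16.5]
ee_rot: [180.0, -0.0, 3.8]
force: [-0.5, 0.2, -1.0]
gripper_width: 24.3
gripper_force: 10.0
```

Emit:
send_rows(
  motion=[
    {"tx": 0,"ty": 0,"tz": 0.002,"rx": 0,"ry": 0,"rz": 0,"gripper": 0.7},
    {"tx": 0,"ty": 0,"tz": 0.001,"rx": 0,"ry": 0,"rz": 0,"gripper": 0.7},
    {"tx": 0,"ty": 0,"tz": 0,"rx": 0,"ry": 0,"rz": 0,"gripper": 0.7},
    {"tx": 0,"ty": 0,"tz": 0,"rx": 0,"ry": 0,"rz": 0,"gripper": 0.7},
  ],
)

```text
time_s: 6.62
ee_pos: [517.0, 35.0, 14.7]
ee_rot: [180.0, 0.0, 3.8]
force: [-0.6, -0.0, 0.7]
gripper_width: 24.6
gripper_force: 10.0
```

Emit:
send_rows(
  motion=[
    {"tx": 0,"ty": 0,"tz": 0,"rx": 0,"ry": 0,"rz": 0,"gripper": 0.3},
    {"tx": 0,"ty": 0,"tz": 0,"rx": 0,"ry": 0,"rz": 0,"gripper": -0.2},
    {"tx": 0,"ty": 0,"tz": 0,"rx": 0,"ry": 0,"rz": 0,"gripper": -0.2},
    {"tx": 0,"ty": 0,"tz": 0,"rx": 0,"ry": 0,"rz": 0,"gripper": -0.2},
    {"tx": 0,"ty": 0,"tz": 0,"rx": 0,"ry": 0,"rz": 0,"gripper": -0.2},
    {"tx": 0,"ty": 0,"tz": -0.06,"rx": 0,"ry": 0,"rz": 0,"gripper": -0.2},
    {"tx": 0,"ty": 0,"tz": -0.06,"rx": 0,"ry": 0,"rz": 0,"gripper": -0.2},
    {"tx": -0.04,"ty": 0,"tz": 0,"rx": 0,"ry": 0,"rz": 0,"gripper": 1},
    {"tx": -0.04,"ty": 0,"tz": 0,"rx": 0,"ry": 0,"rz": 0,"gripper": 1},
    {"tx": 0,"ty": 0,"tz": 0,"rx": 0,"ry": 0,"rz": 0,"gripper": 1},
    {"tx": 0,"ty": 0,"tz": 0,"rx": 0,"ry": 0,"rz": 0,"gripper": 1},
    {"tx": 0,"ty": 0,"tz": 0,"rx": 0,"ry": 0,"rz": 0,"gripper": 1},
  ],
)

```text
time_s: 8.12
ee_pos: [478.1, 32.4, 74.7]
ee_rot: [180.0, -0.0, 3.8]
force: [-0.3, 0.1, -0.2]
gripper_width: 8.1
gripper_force: 0.0
```

```bash
python3 - <<'E'
from h import *
d,s=save('wrist','w3.png'); print(s['ee_pos'],s['ee_rot'],s['force'],s['gripper_width'])
cv2.imwrite('pics/c3.png',cv2.resize(d['frame'][60:300,180:380,::-1],None,fx=3,fy=2.5,interpolation=cv2.INTER_CUBIC))
E
```

```text
[478.11959648  32.3655097   74.71039492] [ 1.79994944e+02 -4.67722145e-02  3.82183631e+00] [-0.29824312  0.05588918 -0.24709661] 8.073830987145323
```

View pics/c3.png

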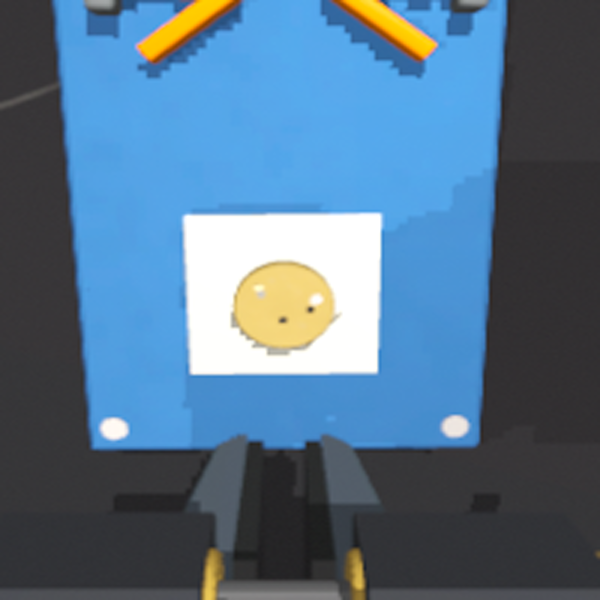

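The mount lies flat in the middle of the patch at crop (283,305), with the wings ahead of it. I descend behind it with closed fingers.

Emit:
send_rows(
  motion=[
    {"tx": 0,"ty": 0,"tz": 0.05,"rx": 0,"ry": 0,"rz": 0,"gripper": 1},
    {"tx": 0,"ty": 0,"tz": 0.05,"rx": 0,"ry": 0,"rz": 0,"gripper": 1},
    {"tx": 0,"ty": 0,"tz": 0.018,"rx": 0,"ry": 0,"rz": 0,"gripper": 1},
    {"tx": 0,"ty": 0,"tz": 0,"rx": 0,"ry": 0,"rz": 0,"gripper": 1},
    {"tx": 0,"ty": 0,"tz": 0,"rx": 0,"ry": 0,"rz": 0,"gripper": 1},
    {"tx": 0,"ty": 0,"tz": 0,"rx": 0,"ry": 0,"rz": 0,"gripper": 1},
    {"tx": 0,"ty": 0,"tz": 0,"rx": 0,"ry": 0,"rz": 0,"gripper": 1},
  ],
)

```text
time_s: 9.05
ee_pos: [477.5, 32.3, 16.2]
ee_rot: [180.0, -0.1, 3.8]
force: [-0.2, 0.4, -0.4]
gripper_width: 0.3
gripper_force: 0.0
```

Emit:
send_rows(
  motion=[
    {"tx": 0.01,"ty": 0,"tz": 0.001,"rx": 0,"ry": 0,"rz": 0,"gripper": 1},
    {"tx": 0.006,"ty": 0,"tz": 0,"rx": 0,"ry": 0,"rz": 0,"gripper": 1},
    {"tx": 0.008,"ty": 0,"tz": 0,"rx": 0,"ry": 0,"rz": 0,"gripper": 1},
    {"tx": 0.01,"ty": 0,"tz": 0,"rx": 0,"ry": 0,"rz": 0,"gripper": 1},
    {"tx": 0.01,"ty": 0,"tz": 0,"rx": 0,"ry": 0,"rz": 0,"gripper": 1},
    {"tx": 0.01,"ty": 0,"tz": 0,"rx": 0,"ry": 0,"rz": 0,"gripper": 1},
    {"tx": 0.01,"ty": 0,"tz": 0,"rx": 0,"ry": 0,"rz": 0,"gripper": 1},
    {"tx": 0.01,"ty": 0,"tz": 0,"rx": 0,"ry": 0,"rz": 0,"gripper": 1},
    {"tx": 0.01,"ty": 0,"tz": 0,"rx": 0,"ry": 0,"rz": 0,"gripper": 1},
    {"tx": 0.01,"ty": 0,"tz": 0,"rx": 0,"ry": 0,"rz": 0,"gripper": 1},
    {"tx": 0.008,"ty": 0,"tz": 0,"rx": 0,"ry": 0,"rz": 0,"gripper": 1},
    {"tx": 0.006,"ty": 0,"tz": 0,"rx": 0,"ry": 0,"rz": 0,"gripper": 1},
  ],
)

```text
time_s: 10.55
ee_pos: [531.3, 35.9, 15.2]
ee_rot: [180.0, -0.0, 3.8]
force: [0.2, -0.7, -0.8]
gripper_width: 0.4
gripper_force: 0.0
```

Emit:
send_rows(
  motion=[
    {"tx": 0.006,"ty": 0,"tz": 0,"rx": 0,"ry": 0,"rz": 0,"gripper": 1},
    {"tx": 0.006,"ty": 0,"tz": 0,"rx": 0,"ry": 0,"rz": 0,"gripper": 1},
    {"tx": 0.006,"ty": 0,"tz": 0,"rx": 0,"ry": 0,"rz": 0,"gripper": 1},
    {"tx": 0.006,"ty": 0,"tz": 0,"rx": 0,"ry": 0,"rz": 0,"gripper": 1},
    {"tx": 0.006,"ty": 0,"tz": 0,"rx": 0,"ry": 0,"rz": 0,"gripper": 1},
    {"tx": 0.006,"ty": 0,"tz": 0,"rx": 0,"ry": 0,"rz": 0,"gripper": 1},
    {"tx": 0.004,"ty": 0,"tz": 0,"rx": 0,"ry": 0,"rz": 0,"gripper": 1},
    {"tx": 0.004,"ty": 0,"tz": 0,"rx": 0,"ry": 0,"rz": 0,"gripper": 1},
    {"tx": 0.002,"ty": 0,"tz": 0,"rx": 0,"ry": 0,"rz": 0,"gripper": 1},
    {"tx": 0,"ty": 0,"tz": 0,"rx": 0,"ry": 0,"rz": 0,"gripper": 1},
    {"tx": 0,"ty": 0,"tz": 0,"rx": 0,"ry": 0,"rz": 0,"gripper": 1},
  ],
)

```text
time_s: 11.92
ee_pos: [553.9, 37.4, 15.2]
ee_rot: [180.0, 0.0, 3.8]
force: [0.6, 0.7, -0.3]
gripper_width: 0.5
gripper_force: 0.0
```

```bash
python3 - <<'E'
from h import *
d,s=save('wrist','w4.png'); print(s['ee_pos'],s['ee_rot'],s['force'])
cv2.imwrite('pics/c4.png',cv2.resize(d['frame'][90:290,180:380,::-1],None,fx=3,fy=3,interpolation=cv2.INTER_CUBIC))
E
```

```text
[553.91000307  37.41938529  15.22046501] [1.79995919e+02 7.30089734e-04 3.82037678e+00] [ 0.56263746  0.66639354 -0.27850127]
```

View pics/c4.png

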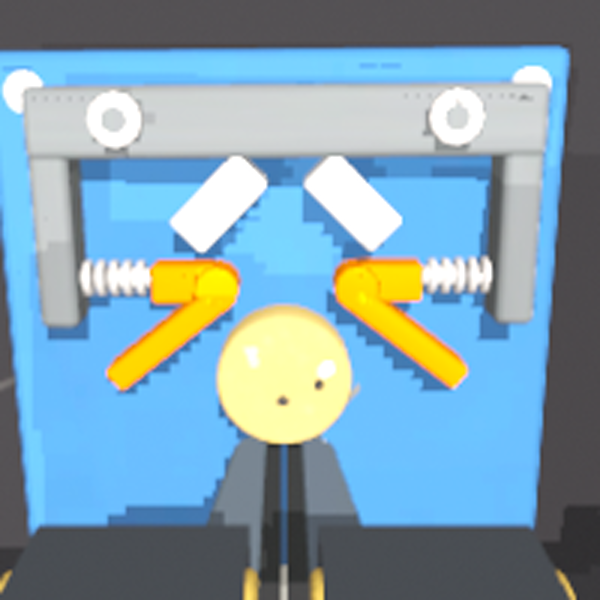

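The mount is at crop (284,375), in contact with the fingers and centred to under 1 mm on the noses (mid (287,285)). It has about 21 mm to home, so I push slowly now.

Emit:
send_rows(
  motion=[
    {"tx": 0.004,"ty": 0,"tz": 0,"rx": 0,"ry": 0,"rz": 0,"gripper": 1},
    {"tx": 0.004,"ty": 0,"tz": 0,"rx": 0,"ry": 0,"rz": 0,"gripper": 1},
    {"tx": 0.002,"ty": 0,"tz": 0,"rx": 0,"ry": 0,"rz": 0,"gripper": 1},
    {"tx": 0.002,"ty": 0,"tz": 0,"rx": 0,"ry": 0,"rz": 0,"gripper": 1},
    {"tx": 0.002,"ty": 0,"tz": 0,"rx": 0,"ry": 0,"rz": 0,"gripper": 1},
    {"tx": 0,"ty": 0,"tz": 0,"rx": 0,"ry": 0,"rz": 0,"gripper": 1},
  ],
)

```text
time_s: 12.72
ee_pos: [560.8, 37.8, 15.2]
ee_rot: [180.0, 0.0, 3.8]
force: [0.0, -0.4, 0.0]
gripper_width: 0.4
gripper_force: 0.3
```

Emit:
send_rows(
  motion=[
    {"tx": 0.002,"ty": 0,"tz": 0,"rx": 0,"ry": 0,"rz": 0,"gripper": 1},
    {"tx": 0.002,"ty": 0,"tz": 0,"rx": 0,"ry": 0,"rz": 0,"gripper": 1},
    {"tx": 0,"ty": 0,"tz": 0,"rx": 0,"ry": 0,"rz": 0,"gripper": 1},
  ],
)

```text
time_s: 13.1
ee_pos: [562.2, 37.9, 15.1]
ee_rot: [180.0, 0.1, 3.8]
force: [-2.9, -0.9, 1.8]
gripper_width: 0.5
gripper_force: 1.6
```

Emit:
send_rows(
  motion=[
    {"tx": 0.002,"ty": 0,"tz": 0,"rx": 0,"ry": 0,"rz": 0,"gripper": 1},
    {"tx": 0.002,"ty": 0,"tz": 0,"rx": 0,"ry": 0,"rz": 0,"gripper": 1},
    {"tx": 0,"ty": 0,"tz": 0,"rx": 0,"ry": 0,"rz": 0,"gripper": 1},
  ],
)

```text
time_s: 13.48
ee_pos: [563.9, 38.1, 15.0]
ee_rot: [180.0, 0.1, 3.8]
force: [-5.1, -1.4, 2.1]
gripper_width: 0.3
gripper_force: 2.5
```

Emit:
send_rows(
  motion=[
    {"tx": 0.002,"ty": 0,"tz": 0,"rx": 0,"ry": 0,"rz": 0,"gripper": 1},
    {"tx": 0.002,"ty": 0,"tz": 0,"rx": 0,"ry": 0,"rz": 0,"gripper": 1},
    {"tx": 0,"ty": 0,"tz": 0,"rx": 0,"ry": 0,"rz": 0,"gripper": 1},
  ],
)

```text
time_s: 13.85
ee_pos: [565.3, 38.2, 15.0]
ee_rot: [180.0, 0.2, 3.8]
force: [-6.2, -1.3, 3.8]
gripper_width: 0.2
gripper_force: 3.0
```

Emit:
send_rows(
  motion=[
    {"tx": 0.002,"ty": 0,"tz": 0,"rx": 0,"ry": 0,"rz": 0,"gripper": 1},
    {"tx": 0.002,"ty": 0,"tz": 0,"rx": 0,"ry": 0,"rz": 0,"gripper": 1},
    {"tx": 0,"ty": 0,"tz": 0,"rx": 0,"ry": 0,"rz": 0,"gripper": 1},
  ],
)

```text
time_s: 14.22
ee_pos: [567.3, 38.3, 15.0]
ee_rot: [180.0, 0.2, 3.8]
force: [-6.1, -1.4, 3.7]
gripper_width: 0.9
gripper_force: 3.0
```

Emit:
send_rows(
  motion=[
    {"tx": 0.002,"ty": 0,"tz": 0,"rx": 0,"ry": 0,"rz": 0,"gripper": 1},
    {"tx": 0.002,"ty": 0,"tz": 0,"rx": 0,"ry": 0,"rz": 0,"gripper": 1},
    {"tx": 0,"ty": 0,"tz": 0,"rx": 0,"ry": 0,"rz": 0,"gripper": 1},
  ],
)

```text
time_s: 14.6
ee_pos: [570.0, 38.5, 15.1]
ee_rot: [180.0, 0.1, 3.8]
force: [-5.0, -1.0, 3.5]
gripper_width: 0.5
gripper_force: 2.3
```

Emit:
send_rows(
  motion=[
    {"tx": 0.001,"ty": 0,"tz": 0,"rx": 0,"ry": 0,"rz": 0,"gripper": 1},
    {"tx": 0.001,"ty": 0,"tz": 0,"rx": 0,"ry": 0,"rz": 0,"gripper": 1},
    {"tx": 0.001,"ty": 0,"tz": 0,"rx": 0,"ry": 0,"rz": 0,"gripper": 1},
    {"tx": 0,"ty": 0,"tz": 0,"rx": 0,"ry": 0,"rz": 0,"gripper": 1},
  ],
)

```text
time_s: 15.1
ee_pos: [573.3, 38.7, 15.3]
ee_rot: [180.0, -0.1, 3.8]
force: [-0.9, -0.7, -0.5]
gripper_width: 0.3
gripper_force: 0.6
```

Emit:
send_rows(
  motion=[
    {"tx": 0.001,"ty": 0,"tz": 0,"rx": 0,"ry": 0,"rz": 0,"gripper": 1},
    {"tx": 0.001,"ty": 0,"tz": 0,"rx": 0,"ry": 0,"rz": 0,"gripper": 1},
    {"tx": 0,"ty": 0,"tz": 0,"rx": 0,"ry": 0,"rz": 0,"gripper": 1},
  ],
)

```text
time_s: 15.48
ee_pos: [573.8, 38.8, 15.3]
ee_rot: [180.0, -0.0, 3.8]
force: [-1.4, -1.4, 0.3]
gripper_width: 0.5
gripper_force: 0.6
```

Emit:
send_rows(
  motion=[
    {"tx": 0.001,"ty": 0,"tz": 0,"rx": 0,"ry": 0,"rz": 0,"gripper": 1},
    {"tx": 0.001,"ty": 0,"tz": 0,"rx": 0,"ry": 0,"rz": 0,"gripper": 1},
    {"tx": 0,"ty": 0,"tz": 0,"rx": 0,"ry": 0,"rz": 0,"gripper": 1},
  ],
)

```text
time_s: 15.85
ee_pos: [574.9, 38.8, 15.3]
ee_rot: [180.0, -0.1, 3.8]
force: [-1.4, -0.5, -1.3]
gripper_width: 0.4
gripper_force: 0.3
```

Emit:
send_rows(
  motion=[
    {"tx": 0.001,"ty": 0,"tz": 0,"rx": 0,"ry": 0,"rz": 0,"gripper": 1},
    {"tx": 0,"ty": 0,"tz": 0,"rx": 0,"ry": 0,"rz": 0,"gripper": 1},
    {"tx": 0,"ty": 0,"tz": 0,"rx": 0,"ry": 0,"rz": 0,"gripper": 1},
  ],
)

```text
time_s: 16.23
ee_pos: [575.0, 38.8, 15.2]
ee_rot: [180.0, -0.0, 3.8]
force: [0.3, -1.0, 0.2]
gripper_width: 0.3
gripper_force: 0.5
```

Emit:
send_rows(
  motion=[
    {"tx": 0.001,"ty": 0,"tz": 0,"rx": 0,"ry": 0,"rz": 0,"gripper": 1},
    {"tx": 0,"ty": 0,"tz": 0,"rx": 0,"ry": 0,"rz": 0,"gripper": 1},
    {"tx": 0,"ty": 0,"tz": 0,"rx": 0,"ry": 0,"rz": 0,"gripper": 1},
  ],
)

```text
time_s: 16.6
ee_pos: [575.2, 38.8, 15.2]
ee_rot: [180.0, 0.0, 3.8]
force: [-1.3, -2.2, 1.5]
gripper_width: 0.7
gripper_force: 1.0
```

Emit:
send_rows(
  motion=[
    {"tx": 0.001,"ty": 0,"tz": 0,"rx": 0,"ry": 0,"rz": 0,"gripper": 1},
    {"tx": 0,"ty": 0,"tz": 0,"rx": 0,"ry": 0,"rz": 0,"gripper": 1},
    {"tx": 0,"ty": 0,"tz": 0,"rx": 0,"ry": 0,"rz": 0,"gripper": 1},
  ],
)

```text
time_s: 16.98
ee_pos: [575.3, 38.8, 15.1]
ee_rot: [180.0, 0.1, 3.8]
force: [-3.1, -1.7, 2.4]
gripper_width: 0.7
gripper_force: 1.9
```

Emit:
send_rows(
  motion=[
    {"tx": 0.001,"ty": 0,"tz": 0,"rx": 0,"ry": 0,"rz": 0,"gripper": 1},
    {"tx": 0.001,"ty": 0,"tz": 0,"rx": 0,"ry": 0,"rz": 0,"gripper": 1},
    {"tx": 0,"ty": 0,"tz": 0,"rx": 0,"ry": 0,"rz": 0,"gripper": 1},
  ],
)

```text
time_s: 17.35
ee_pos: [575.5, 38.8, 15.1]
ee_rot: [180.0, 0.2, 3.8]
force: [-5.7, -2.7, 3.0]
gripper_width: 0.4
gripper_force: 3.0
```

Emit:
send_rows(
  motion=[
    {"tx": 0.001,"ty": 0,"tz": 0,"rx": 0,"ry": 0,"rz": 0,"gripper": 1},
    {"tx": 0,"ty": 0,"tz": 0,"rx": 0,"ry": 0,"rz": 0,"gripper": 1},
    {"tx": 0,"ty": 0,"tz": 0,"rx": 0,"ry": 0,"rz": 0,"gripper": 1},
  ],
)

```text
time_s: 17.73
ee_pos: [575.6, 38.8, 15.1]
ee_rot: [180.0, 0.2, 3.8]
force: [-6.5, -0.9, 4.3]
gripper_width: 0.4
gripper_force: 3.4
```

Emit:
send_rows(
  motion=[
    {"tx": 0.001,"ty": 0,"tz": 0,"rx": 0,"ry": 0,"rz": 0,"gripper": 1},
    {"tx": 0.001,"ty": 0,"tz": 0,"rx": 0,"ry": 0,"rz": 0,"gripper": 1},
    {"tx": 0,"ty": 0,"tz": 0,"rx": 0,"ry": 0,"rz": 0,"gripper": 1},
    {"tx": 0,"ty": 0,"tz": 0,"rx": 0,"ry": 0,"rz": 0,"gripper": 1},
  ],
)

```text
time_s: 18.23
ee_pos: [575.7, 38.8, 15.0]
ee_rot: [180.0, 0.3, 3.8]
force: [-7.9, -1.5, 6.6]
gripper_width: 0.4
gripper_force: 4.3
```

Emit:
send_rows(
  motion=[
    {"tx": 0.001,"ty": 0,"tz": 0,"rx": 0,"ry": 0,"rz": 0,"gripper": 1},
    {"tx": 0,"ty": 0,"tz": 0,"rx": 0,"ry": 0,"rz": 0,"gripper": 1},
    {"tx": 0,"ty": 0,"tz": 0,"rx": 0,"ry": 0,"rz": 0,"gripper": 1},
  ],
)

```text
time_s: 18.6
ee_pos: [575.8, 38.8, 15.0]
ee_rot: [180.0, 0.4, 3.8]
force: [-8.5, -0.8, 6.3]
gripper_width: 0.5
gripper_force: 4.7
```

Emit:
send_rows(
  motion=[
    {"tx": 0,"ty": 0,"tz": -0.001,"rx": 0,"ry": 0,"rz": 0,"gripper": 1},
    {"tx": 0,"ty": 0,"tz": 0,"rx": 0,"ry": 0,"rz": 0,"gripper": 1},
    {"tx": 0,"ty": 0,"tz": 0,"rx": 0,"ry": 0,"rz": 0,"gripper": 1},
  ],
)

```text
time_s: 18.98
ee_pos: [575.7, 38.8, 15.1]
ee_rot: [180.0, 0.4, 3.8]
force: [-8.0, -2.3, 3.5]
gripper_width: 0.3
gripper_force: 4.3
```

Emit:
send_rows(
  motion=[
    {"tx": 0.001,"ty": 0,"tz": 0,"rx": 0,"ry": 0,"rz": 0,"gripper": 1},
    {"tx": 0,"ty": 0,"tz": 0,"rx": 0,"ry": 0,"rz": 0,"gripper": 1},
    {"tx": 0,"ty": 0,"tz": 0,"rx": 0,"ry": 0,"rz": 0,"gripper": 1},
  ],
)

```text
time_s: 19.35
ee_pos: [575.7, 38.8, 15.1]
ee_rot: [180.0, 0.5, 3.8]
force: [-9.4, -2.7, 4.7]
gripper_width: 0.6
gripper_force: 4.7
```

Emit:
send_rows(
  motion=[
    {"tx": 0.001,"ty": 0,"tz": -0.001,"rx": 0,"ry": 0,"rz": 0,"gripper": 1},
    {"tx": 0.001,"ty": 0,"tz": 0,"rx": 0,"ry": 0,"rz": 0,"gripper": 1},
    {"tx": 0,"ty": 0,"tz": 0,"rx": 0,"ry": 0,"rz": 0,"gripper": 1},
    {"tx": 0,"ty": 0,"tz": 0,"rx": 0,"ry": 0,"rz": 0,"gripper": 1},
  ],
)

```text
time_s: 19.85
ee_pos: [575.9, 38.8, 15.2]
ee_rot: [180.0, 0.6, 3.8]
force: [-11.0, -2.9, 4.0]
gripper_width: 0.8
gripper_force: 5.2
```

Emit:
send_rows(
  motion=[
    {"tx": 0.001,"ty": 0,"tz": -0.001,"rx": 0,"ry": 0,"rz": 0,"gripper": 1},
    {"tx": 0,"ty": 0,"tz": 0,"rx": 0,"ry": 0,"rz": 0,"gripper": 1},
    {"tx": 0,"ty": 0,"tz": 0,"rx": 0,"ry": 0,"rz": 0,"gripper": 1},
  ],
)

```text
time_s: 20.23
ee_pos: [575.8, 38.8, 15.3]
ee_rot: [180.0, 0.6, 3.8]
force: [-10.4, -2.4, 1.9]
gripper_width: 0.4
gripper_force: 5.3
```

Emit:
send_rows(
  motion=[
    {"tx": 0.001,"ty": 0,"tz": 0,"rx": 0,"ry": 0,"rz": 0,"gripper": 1},
    {"tx": 0.001,"ty": 0,"tz": 0,"rx": 0,"ry": 0,"rz": 0,"gripper": 1},
    {"tx": 0,"ty": 0,"tz": 0,"rx": 0,"ry": 0,"rz": 0,"gripper": 1},
    {"tx": 0,"ty": 0,"tz": 0,"rx": 0,"ry": 0,"rz": 0,"gripper": 1},
  ],
)

```text
time_s: 20.72
ee_pos: [575.9, 38.8, 15.3]
ee_rot: [180.0, 0.8, 3.8]
force: [-11.6, -2.9, 4.5]
gripper_width: 0.5
gripper_force: 6.1
```

Emit:
send_rows(
  motion=[
    {"tx": 0,"ty": 0,"tz": 0,"rx": 0,"ry": 0,"rz": 0,"gripper": 1},
    {"tx": 0,"ty": 0,"tz": 0,"rx": 0,"ry": 0,"rz": 0,"gripper": 1},
  ],
)

```text
time_s: 20.98
ee_pos: [575.9, 38.9, 15.3]
ee_rot: [180.0, 0.8, 3.8]
force: [-12.2, -1.9, 4.0]
gripper_width: 0.6
gripper_force: 6.1
```

Emit:
send_rows(
  motion=[
    {"tx": 0.001,"ty": 0,"tz": -0.001,"rx": 0,"ry": 0,"rz": 0,"gripper": 1},
    {"tx": 0,"ty": 0,"tz": 0,"rx": 0,"ry": 0,"rz": 0,"gripper": 1},
    {"tx": 0,"ty": 0,"tz": 0,"rx": 0,"ry": 0,"rz": 0,"gripper": 1},
    {"tx": 0,"ty": 0,"tz": 0,"rx": 0,"ry": 0,"rz": 0,"gripper": 1},
  ],
)

```text
time_s: 21.48
ee_pos: [575.9, 38.8, 15.4]
ee_rot: [180.0, 0.8, 3.8]
force: [-11.9, -2.5, 2.3]
gripper_width: 0.6
gripper_force: 6.2
```

Emit:
send_rows(
  motion=[
    {"tx": 0.001,"ty": 0,"tz": 0,"rx": 0,"ry": 0,"rz": 0,"gripper": 1},
    {"tx": 0,"ty": 0,"tz": 0,"rx": 0,"ry": 0,"rz": 0,"gripper": 1},
    {"tx": 0,"ty": 0,"tz": 0,"rx": 0,"ry": 0,"rz": 0,"gripper": 1},
  ],
)

```text
time_s: 21.85
ee_pos: [576.0, 38.9, 15.3]
ee_rot: [180.0, 0.9, 3.8]
force: [-13.5, -2.4, 3.2]
gripper_width: 0.3
gripper_force: 6.6
```

Emit:
send_rows(
  motion=[
    {"tx": 0,"ty": 0,"tz": 0,"rx": 0,"ry": 0,"rz": 0,"gripper": 1},
    {"tx": 0,"ty": 0,"tz": 0,"rx": 0,"ry": 0,"rz": 0,"gripper": 1},
    {"tx": 0,"ty": 0,"tz": 0,"rx": 0,"ry": 0,"rz": 0,"gripper": 1},
  ],
)

```text
time_s: 22.22
ee_pos: [576.0, 38.9, 15.4]
ee_rot: [180.0, 0.9, 3.8]
force: [-13.8, -1.9, 2.7]
gripper_width: 0.4
gripper_force: 6.6
```

Emit:
send_rows(
  motion=[
    {"tx": 0,"ty": 0,"tz": 0,"rx": 0,"ry": 0,"rz": 0,"gripper": 1},
    {"tx": 0,"ty": 0,"tz": 0,"rx": 0,"ry": 0,"rz": 0,"gripper": 1},
  ],
)

```text
time_s: 22.48
ee_pos: [575.9, 38.9, 15.3]
ee_rot: [180.0, 0.9, 3.8]
force: [-12.7, -3.5, 2.8]
gripper_width: 0.5
gripper_force: 6.6
```

It has been held at about 13 N for 0.8 s. Now I back off, lift and look.

Emit:
send_rows(
  motion=[
    {"tx": -0.005,"ty": 0,"tz": 0,"rx": 0,"ry": 0,"rz": 0,"gripper": 1},
    {"tx": -0.01,"ty": 0,"tz": 0,"rx": 0,"ry": 0,"rz": 0,"gripper": 1},
    {"tx": -0.03,"ty": 0,"tz": 0,"rx": 0,"ry": 0,"rz": 0,"gripper": 1},
    {"tx": -0.05,"ty": 0,"tz": 0,"rx": 0,"ry": 0,"rz": 0,"gripper": 1},
    {"tx": -0.03,"ty": 0,"tz": -0.05,"rx": 0,"ry": 0,"rz": 0,"gripper": 1},
    {"tx": 0,"ty": 0,"tz": -0.08,"rx": 0,"ry": 0,"rz": 0,"gripper": 1},
    {"tx": 0,"ty": 0,"tz": -0.05,"rx": 0,"ry": 0,"rz": 0,"gripper": 1},
    {"tx": 0,"ty": 0,"tz": 0,"rx": 0,"ry": 0,"rz": 0,"gripper": 1},
    {"tx": 0,"ty": 0,"tz": 0,"rx": 0,"ry": 0,"rz": 0,"gripper": 1},
  ],
)

```text
time_s: 23.6
ee_pos: [520.1, 35.3, 106.6]
ee_rot: [-180.0, 0.0, 3.8]
force: [0.1, 0.7, 0.1]
gripper_width: 0.7
gripper_force: 0.0
```

```bash
python3 - <<'E'
from h import *
d,s=save('wrist','w5.png'); print(s['ee_pos'],s['force'])
cv2.imwrite('pics/c5.png',cv2.resize(d['frame'][30:230,180:380,::-1],None,fx=3,fy=3,interpolation=cv2.INTER_CUBIC))
E
```

```text
[520.0563707   35.27054291 106.57835568] [0.08950465 0.69432533 0.11213031]
```

View pics/c5.png

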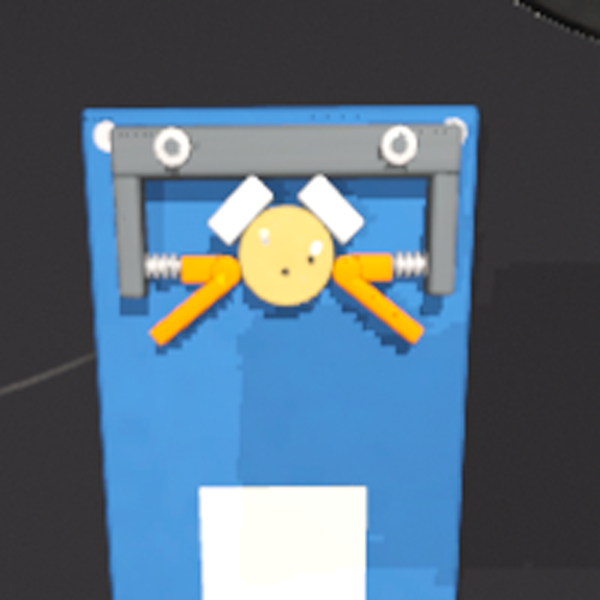

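The mount (crop (286,256)) touches both V flanks, and the jaw noses hold it from behind its centre. It is seated, so I hand in.

```bash
python3 -c "
from workcell import env
print(env.job_done())"
```

```text
the job is handed in; nothing more can be done
None
```

The tan mount is snapped home against the V block and was pressed there at about 13 N for roughly 0.8 s (highest reading about 14 N). The hand is clear, the black and pale mounts were never approached, and the job was handed in at about 24 s; no verdict came back.

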